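# Refit the hatch of a starter box and lock its quarter-turn stud

## Task

The hatch of the dust extractor's starter box is off. Pick it up by its red wing knob, set it fully home in the opening of the box, then press the knob down against its spring until it bottoms and turn it a quarter clockwise, so that its cam catches and holds it down, and let go. Feel for the bottom and never put more than about 25 N on the hatch; leave the things around it where they are.

Things in the scene. Friction and masses are not known exactly. Their poses are not given: they have to be found in the camera images.
- starter_box: Grey steel starter box, 120 x 198 x 100 mm high, fixed, lying on its back with its hatch opening facing up. Origin: at bench height below the centre of the opening; x across the opening, y along it, z up. A green and a red push button (9 mm high) stand on its top at y = -94 mm.
- opening (a point): Centre of the hatch opening (76 mm along x, 108 mm along y; axes as the box), level with the box's top face, 100 mm above the bench. Below it hangs the keeper, a steel plate with a slot 29 mm along x and 9 mm wide for the stud's cross pin. The fitter sets the keeper's height by hand: its top lies 23 to 34 mm below this point, different on every box and not measured.
- hatch: White steel hatch, loose, about 0.23 kg, standing on its skirt: flange plate 92 x 124 x 4 mm on a skirt 72 x 104 x 24 mm (2 mm play each side in the opening; the lowest 8 mm of the skirt lean in by 2 mm). Origin: centre of the skirt's lower edge; x across (short), y along (long), z up. Half a turn makes no difference. Home, its origin is 76 mm above the bench.
- hatch_flange (a point): Centre of the underside of the hatch's flange, 24 mm above the hatch's origin; it meets the opening's centre when the hatch is home.
- wing (a point): Centre of the red wing of the knob, on a captive stud in the middle of the hatch: a bar 40 mm long (its x), 12 mm thick (its y, grip across this), 26 mm high, so it ends 13 mm above and below this point. Knob up: 77 mm above the hatch's origin. Under the wing is a red collar 29 mm across, 10 mm thick, on which fingertips can bear. The hatch may be carried by the wing.
- stud_pin (a point): Middle of the stud's steel cross pin (4 mm thick, 24 mm long, along the wing), 73 mm below the wing's centre, moving and turning with the knob; hidden in the skirt. Pressed in with the wing across the hatch, it passes the keeper's slot; turned, it runs under a ridge on either side and then springs up into the catch.
- stud_press (a joint): Depth of the knob, m; 0 is up. Its spring takes 4.5 N at first, 0.3 N more per mm. The pin clears the keeper's ridges at 10 to 21 mm depending on the box; 2 mm deeper the stud lands on a hard floor: there the force rises sharply above the spring's 8 to 11.5 N (and the hatch's weight): stop at 15 to 20 N, then turn. Caught, it comes back about 4 mm and stays at 7 to 19 mm; else it springs up to 0.
- stud_turn (a joint): Clockwise turn of the knob seen from above, rad: 0 open (wing across the hatch, along its x), 1.57 locked (wing along the hatch's y); end stops block it some 0.2 rad later. The pin meets the ridge between about 0.6 and 1.2, which it passes only when pressed in deep enough, and falls into the catch past about 1.3. Friction about 0.035 N m.
- driver: Yellow-handled screwdriver, 191 mm long, lying at the left. A bystander: origin at the centre of its underside.
- pliers: Red and black pliers, 166 mm long, lying at the left. A bystander.
- screw_carton: Cardboard carton of screws, 60 x 90 x 45 mm, at the right. A bystander.
- screw_jar: White jar with red lid, 65 mm across and 79 mm high, at the right. A bystander.
- tape_measure: Black tape measure with a yellow disc, 38 x 90 x 80 mm, at the right. A bystander.
- pencil: Red carpenter's pencil, 178 mm long, at the back. A bystander.

How it is judged:
By the outcome, as a careful person would: the job done as asked, in the order asked, and still so for the second after the job is handed in, with the robot touching nothing.
It also fails if it takes over 64 s, if anything falls off the work surface, if the arm or the gripper's body presses on something with over 40 N, if the wrist force passes 120 N, or if a joint passes its speed limit or range.

## Robot

A 7-joint arm with a two-finger parallel gripper is mounted at the origin on a cart in front of the work surface, level with it; the furniture and walls round the work are solid. World frame = base frame: x ahead of the robot, y to its left, z up, the work surface at z = 0. Lengths are in m, angles in degrees, forces in N, time in s.
With the tool pointing down it reaches from about 0.425 to 0.825 m from the base axis. Payload 3.6 kg.
Tool frame: the origin (TCP) lies at the centre of the arm's flange, where the gripper is bolted on; the fingertips stand 186 mm ahead of it and the grasp point (between the pads) lies 167 mm ahead of it; z points along the fingers, y is the line along which they close (so a half turn about z gives the same grasp; the last joint's range is limited). The gripper opens to 93 mm and grips with 3 to 60 N. Pads are 15 mm wide; open, the fingers measure 128 mm over their backs; the gripper's body (75 mm by 188 mm) begins 65 mm behind the grasp point.
Start: joints at [71.591, 35.231, -0.722, 81.555, 0.464, 63.22, -2.315], TCP at [0.189, -0.622, 0.405] pointing down, gripper open.
Joint ranges: [-178.69, 178.69], [-17.37, 117.87], [-77.05, 75.6], [15.02, 138.74], [-78.02, 258.01], [0.78, 113.62], [-162.83, 162.83]. Speed limits (degrees/s): [159.86, 159.86, 180, 180, 180, 180, 180].

## Interface

Orientations are given as a 3x3 rotation matrix whose columns are the frame's x, y, z axes.
In Python, from cell import observe, cams, manip gives the robot as it stands.
- The arm moves only by the tool send_rows, never from a script. Its argument "plan" is a list of rows, each an object of numbers: "x", "y", "z": the shift along the tool's x, y, z in cm; "wx", "wy", "wz": the turn, a rotation vector about the tool's x, y, z in rad; "claw": the finger opening in cm, from 0 to 9.3. A call has exactly 10 rows; each row shifts and turns the commanded pose from where the row before left it, along the tool's axes as they then stand; what a row does not reach is not made up. A row lasts 1/8 s, in which the tool goes at most 62.5 mm and 10.7 degrees, less where a joint would pass 70% of its speed; a pose out of reach is approached as far as the arm can. A call is refused whole if a number of a shift passes 6.25 or a number of a turn 0.188, either way. A call with a gripper value outside its range is refused whole. The fingers move at their own pace and stop on an object; "squeeze" is the grip in N (left out, the last holds). Time passes only in rows, so rows that do not move let the fingers close, or fill a call up. It gives the time, the measured TCP pose, the force, the opening and the grip force at its end, in the units of the state.
- observe(): the state, without advancing time (a new reading comes with each control period).
- cams.snapshot(name): name is "scene" or "top" or "wrist"; returns the picture (480x640x3 uint8, blue, green, red); there is no depth.
- cams.camera_params(name): a dict with "fx", "fy", "cx", "cy" (pixels), "k1" (the pictures are not rectified: a ray, as slopes to the right and down, at radius r is drawn at 1 + k1 r^2 times it, then the intrinsics apply), "pose" (4x4, takes a point from camera to world coordinates). Camera axes: x right, y down, z forward; pixel columns grow to the right and rows downward; lengths in m; the calibration is good to about 2 mm. A picture is of the moment at which its call begins: read the wrist's pose just before it. camera_params takes no time and is no camera call; for the wrist camera it gives the pose at the moment of the call.
- manip.sign_off(): hands the job in; it is judged then, once.
The state is a dict: "time_s": time; "joint_positions": joint angles; "dq": joint speeds; "joint_torque": joint torques, N m; "ee_pos": TCP position; "orientation": TCP orientation; "ft_force": force on the tool from outside, world axes, zero at the start; "ft_torque": the same for the moment, N m; "grip_width": finger opening in m; "gripper_force": force on a finger pad.
Only numpy, scipy, OpenCV 4.12 (cv2) and the standard library are available. Lean on these libraries where they do the work, as an engineer would, in place of code of your own. Each camera call takes 0.05 s, during which the arm holds its last target. There are 200 camera calls.

## Working session

There is one attempt and no reset: what is moved stays moved. The work goes in short steps, Python scripts to look and compute and a tool call to move; the robot and the scene stay as the last step left them, time stands still between calls to the robot, and variables do not carry over. Pictures are saved under pics/ and viewed, at most 12 in all, crops included, and the job is handed in when it is done.

Besides the shell and the picture viewer there is one more tool, called after "Request:" by a JSON object that holds its "method" and its "body", one argument or row to a line. send_rows: Moves the arm, as the interface text tells. Its arguments: {"type":"object","properties":{"plan":{"type":"array","items":{"type":"object","properties":{"x":{"type":"number"},"y":{"type":"number"},"z":{"type":"number"},"wx":{"type":"number"},"wy":{"type":"number"},"wz":{"type":"number"},"claw":{"type":"number"}}}},"squeeze":{"type":"number"}},"required":["plan"]}

```bash
mkdir -p pics; ls; python3 - <<'E'
from cell import observe, cams, manip
import cv2,numpy as np
s=observe();print(s)
for n in("scene","top"):
    cv2.imwrite(f"pics/{n}0.png",cams.snapshot(n));p=cams.camera_params(n);print(n,{k:(np.round(v,4).tolist()) for k,v in p.items()})
p=cams.camera_params("wrist");print({k:(np.round(v,4).tolist()) for k,v in p.items()})
E
```

```text
pics
{'time_s': 0.0, 'joint_positions': array([71.5909767 , 35.28949381, -0.72271786, 81.63934252,  0.46548743,
       63.21852489, -2.31606473]), 'dq': array([-0.08024377,  0.05712482, -0.09061097,  0.03278597,  0.06267718,
       -0.00634292, -0.06686325]), 'joint_torque': array([ 3.96881096e-04, -4.58932400e+01,  2.09002113e-01, -1.65741241e+01,
       -6.10447093e-02,  2.06117809e-02,  2.46109948e-04]), 'ee_pos': array([ 0.18877767, -0.62166233,  0.40358927]), 'orientation': array([[ 9.56845621e-01,  2.90595658e-01, -7.88447762e-04],
       [ 2.90596722e-01, -9.56842625e-01,  2.39486106e-03],
       [-5.84841984e-05, -2.52063266e-03, -9.99996821e-01]]), 'ft_force': array([ 0.81815682, -0.38521071, -0.23287391]), 'ft_torque': array([ 0.02542463, -0.04274159,  0.03959017]), 'gripper_force': 0.0, 'grip_width': 0.0932098340583099}
scene {'fx': 581.8349, 'fy': 581.8349, 'cx': 322.8693, 'cy': 234.4931, 'k1': -0.1187, 'pose': [[-0.7519, -0.298, 0.5881, -0.4756], [-0.6593, 0.3452, -0.668, 0.9939], [-0.0039, -0.8899, -0.4561, 0.8645], [0.0, 0.0, 0.0, 1.0]]}
top {'fx': 484.5171, 'fy': 484.5171, 'cx': 324.7826, 'cy': 242.7588, 'k1': -0.082, 'pose': [[0.0166, -0.9834, 0.1809, 0.2906], [-0.9999, -0.0162, 0.004, -0.1149], [-0.001, -0.1809, -0.9835, 1.3274], [0.0, 0.0, 0.0, 1.0]]}
{'fx': 381.2665, 'fy': 381.2665, 'cx': 317.9748, 'cy': 239.5379, 'k1': -0.0835, 'pose': [[0.2908, -0.9123, -0.2885, 0.2689], [-0.9568, -0.2779, -0.0858, -0.5968], [-0.0019, 0.3009, -0.9536, 0.3829], [0.0, 0.0, 0.0, 1.0]]}
```

View pics/top0.png

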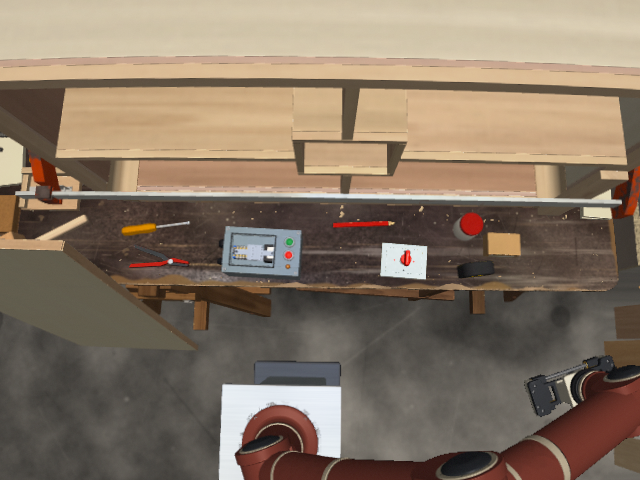

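View pics/scene0.png

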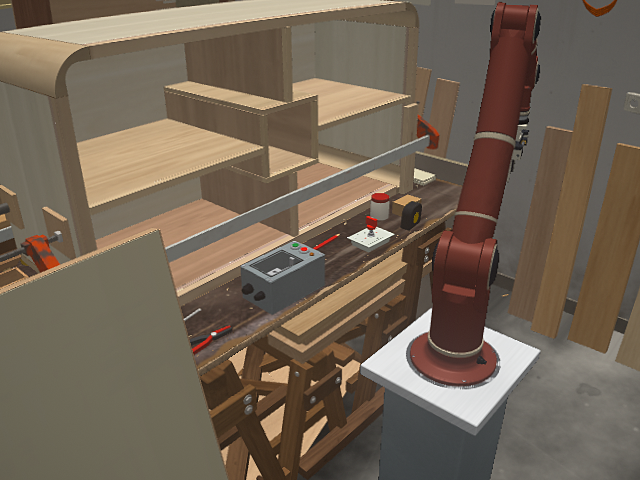

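The top view shows the box at about (262,251) with its buttons on the right side (289,242–267). The white hatch is at about (404,260) with the red wing at (406,258). A bar and a cabinet lie behind the work, and a panel stands at the left.

```bash
cat > h.py <<'E'
import cv2,numpy as np
from cell import observe,cams,manip
def plane(p,px,z):
    K=np.array([[p["fx"],0,p["cx"]],[0,p["fy"],p["cy"]],[0,0,1.]])
    u=cv2.undistortPoints(np.array(px,float).reshape(-1,1,2),K,np.array([p["k1"],0,0,0.])).reshape(-1,2)
    T=np.array(p["pose"]);d=np.c_[u,np.ones(len(u))]@T[:3,:3].T
    return T[:3,3]+d*((z-T[2,3])/d[:,2])[:,None]
def blobs(m,roi,amin=20):
    x0,y0,x1,y1=roi;mm=np.zeros_like(m);mm[y0:y1,x0:x1]=m[y0:y1,x0:x1]
    c,_=cv2.findContours(mm,cv2.RETR_EXTERNAL,cv2.CHAIN_APPROX_NONE)
    return sorted([k for k in c if cv2.contourArea(k)>amin],key=cv2.contourArea)[::-1]
def rect(p,c,z):
    w=plane(p,c.reshape(-1,2),z)[:,:2]
    (cx,cy),(a,b),t=cv2.minAreaRect((w*1000).astype(np.float32))
    return np.round([cx,cy,a,b,t if a>b else t+90],1)  # angle of long side from world x
def hsv(i): return cv2.cvtColor(i,cv2.COLOR_BGR2HSV)
def red(i):
    h=hsv(i);return (((h[...,0]<8)|(h[...,0]>172))&(h[...,1]>150)&(h[...,2]>80)).astype(np.uint8)*255
E
python3 - <<'E'
from h import *
i=cv2.imread("pics/top0.png");p=cams.camera_params("top")
h=hsv(i)
w=((h[...,1]<40)&(h[...,2]>190)).astype(np.uint8)*255
for c in blobs(w,(370,230,440,290)):print("hatch",rect(p,c,.028))
for c in blobs(red(i),(370,230,440,290)):print("wing",rect(p,c,.085),c.reshape(-1,2).mean(0))
g=((h[...,1]<70)&(h[...,2]>95)).astype(np.uint8)*255
for c in blobs(g,(210,220,310,285)):print("box",rect(p,c,.1),cv2.boundingRect(c))
for r in ((280,235,297,274),):
  for c in blobs(red(i),r,8):print("redbtn",plane(p,c.reshape(-1,2).mean(0),.109))
  gr=((h[...,0]>40)&(h[...,0]<90)&(h[...,1]>120)).astype(np.uint8)*255
  for c in blobs(gr,r,8):print("grnbtn",plane(p,c.reshape(-1,2).mean(0),.109))
cv2.imwrite("pics/c.png",cv2.resize(i[200:300,200:500],(800,267),interpolation=cv2.INTER_CUBIC))
E
```

```text
hatch [ 484.6 -323.9  122.6   90.    86.1]
wing [ 482.5 -320.2   23.5   37.1  179.4] [406.12121212 257.78787879]
box [481.9  67.6 227.3 144.9  87.7] (210, 226, 92, 56)
redbtn [[ 0.48278447 -0.01689133  0.109     ]]
grnbtn [[ 0.51687156 -0.01797988  0.109     ]]
```

View pics/c.png

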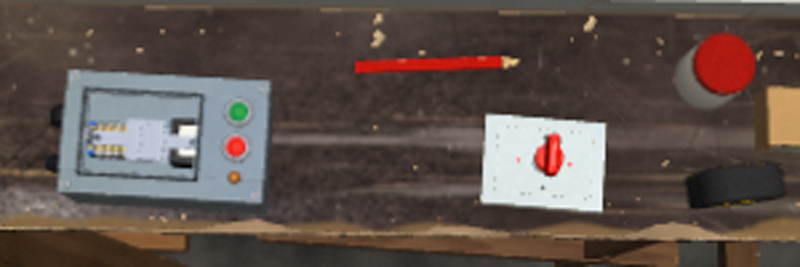

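Request:
{"method": "send_rows", "body": {
  "plan": [
    {"wz": -0.185,"claw": 9.3},
    {"wz": -0.185},
    {"wz": -0.185},
    {"wz": -0.185},
    {"wz": -0.185},
    {"wz": -0.185},
    {"wz": -0.185},
    {"wz": -0.185},
    {"wz": -0.185},
    {"wz": -0.185}
  ]
}}

```text
$.plan[0]: bad value
```

Request:
{"method": "send_rows", "body": {
  "plan": [
    {"wz": -0.185},
    {"wz": -0.185},
    {"wz": -0.185},
    {"wz": -0.185},
    {"wz": -0.185},
    {"x": -3,"y": 3},
    {"x": -3,"y": 3},
    {"x": -3,"y": 3},
    {"x": -3,"y": 3},
    {"x": -3,"y": 3}
  ]
}}

```text
$.plan[0]: bad value
```

Request:
{"method": "send_rows", "body": {
  "plan": [
    {"x": -3,"y": 3},
    {"x": -3,"y": 3},
    {"x": -3,"y": 3},
    {"x": -2,"y": 3},
    {"x": 0,"y": 3},
    {},
    {},
    {},
    {},
    {}
  ]
}}

```text
$.plan[0]: bad value
```

```bash
python3 - <<'E'
from h import *
s=observe();print(s["time_s"],s["ee_pos"],s["orientation"].round(4),s["joint_positions"].round(1),s["ft_force"])
p=cams.camera_params("wrist");i=cams.snapshot("wrist");cv2.imwrite("pics/w1.png",i)
for c in blobs(red(i),(0,0,640,480),60):print(rect(p,c,.09),cv2.boundingRect(c))
h=hsv(i);w=((h[...,1]<40)&(h[...,2]>190)).astype(np.uint8)*255
for c in blobs(w,(0,0,640,480),2000):print("white",rect(p,c,.028),cv2.boundingRect(c))
E
```

```text
0.1 [ 0.18877403 -0.62170154  0.40370731] [[ 9.569e-01  2.906e-01 -7.000e-04]
 [ 2.906e-01 -9.569e-01  2.200e-03]
 [-1.000e-04 -2.300e-03 -1.000e+00]] [71.6 35.3 -0.7 81.6  0.5 63.2 -2.3] [ 0.64092372  0.71947654 -0.1133684 ]
```

View pics/w1.png

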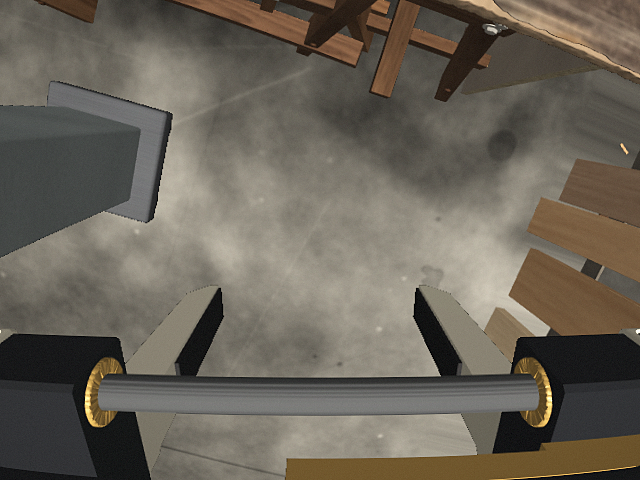

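The calls were refused because every row needs all its keys. The picture only shows the floor under the start pose, with the fingers at about (200,330) and (440,330).

Request:
{"method": "send_rows", "body": {
  "plan": [
    {"x": 0,"y": 0,"z": 0,"wx": 0,"wy": 0,"wz": -0.185,"claw": 9.3},
    {"x": 0,"y": 0,"z": 0,"wx": 0,"wy": 0,"wz": -0.185,"claw": 9.3},
    {"x": 0,"y": 0,"z": 0,"wx": 0,"wy": 0,"wz": -0.185,"claw": 9.3},
    {"x": 0,"y": 0,"z": 0,"wx": 0,"wy": 0,"wz": -0.185,"claw": 9.3},
    {"x": 0,"y": 0,"z": 0,"wx": 0,"wy": 0,"wz": -0.185,"claw": 9.3},
    {"x": 0,"y": 0,"z": 0,"wx": 0,"wy": 0,"wz": -0.185,"claw": 9.3},
    {"x": 0,"y": 0,"z": 0,"wx": 0,"wy": 0,"wz": -0.185,"claw": 9.3},
    {"x": 0,"y": 0,"z": 0,"wx": 0,"wy": 0,"wz": -0.185,"claw": 9.3},
    {"x": 0,"y": 0,"z": 0,"wx": 0,"wy": 0,"wz": -0.185,"claw": 9.3},
    {"x": 0,"y": 0,"z": 0,"wx": 0,"wy": 0,"wz": -0.185,"claw": 9.3}
  ]
}}

```text
time_s: 1.4
ee_pos: [0.1886, -0.6219, 0.4042]
orientation: [[-0.548, 0.837, -0.001], [0.837, 0.548, 0.001], [0.001, 0.0, -1.0]]
ft_force: [0.3, -0.6, -0.1]
grip_width: 0.093
gripper_force: 0.0
```

Request:
{"method": "send_rows", "body": {
  "plan": [
    {"x": 0,"y": 0,"z": 0,"wx": 0,"wy": 0,"wz": -0.185,"claw": 9.3},
    {"x": 0,"y": 0,"z": 0,"wx": 0,"wy": 0,"wz": -0.185,"claw": 9.3},
    {"x": 0,"y": 0,"z": 0,"wx": 0,"wy": 0,"wz": -0.185,"claw": 9.3},
    {"x": 0,"y": 0,"z": 0,"wx": 0,"wy": 0,"wz": -0.185,"claw": 9.3},
    {"x": 0,"y": 0,"z": 0,"wx": 0,"wy": 0,"wz": -0.185,"claw": 9.3},
    {"x": -3,"y": 3,"z": 0,"wx": 0,"wy": 0,"wz": 0,"claw": 9.3},
    {"x": -3,"y": 3,"z": 0,"wx": 0,"wy": 0,"wz": 0,"claw": 9.3},
    {"x": -3,"y": 3,"z": 0,"wx": 0,"wy": 0,"wz": 0,"claw": 9.3},
    {"x": -3,"y": 3,"z": 0,"wx": 0,"wy": 0,"wz": 0,"claw": 9.3},
    {"x": -3,"y": 3,"z": 0,"wx": 0,"wy": 0,"wz": 0,"claw": 9.3}
  ]
}}

```text
time_s: 2.65
ee_pos: [0.3499, -0.4822, 0.4044]
orientation: [[-0.997, 0.072, -0.001], [0.072, 0.997, 0.0], [0.001, 0.0, -1.0]]
ft_force: [0.5, -1.2, 0.6]
grip_width: 0.0931
gripper_force: 0.0
```

Request:
{"method": "send_rows", "body": {
  "plan": [
    {"x": -3,"y": 3,"z": 0,"wx": 0,"wy": 0,"wz": 0,"claw": 9.3},
    {"x": -3,"y": 3,"z": 0,"wx": 0,"wy": 0,"wz": 0,"claw": 9.3},
    {"x": -3,"y": 3,"z": 0,"wx": 0,"wy": 0,"wz": 0,"claw": 9.3},
    {"x": -1,"y": 3,"z": 0,"wx": 0,"wy": 0,"wz": 0,"claw": 9.3},
    {"x": 0,"y": 3,"z": 0,"wx": 0,"wy": 0,"wz": 0,"claw": 9.3},
    {"x": 0,"y": 2,"z": 0,"wx": 0,"wy": 0,"wz": 0,"claw": 9.3},
    {"x": 0,"y": 0,"z": 0,"wx": 0,"wy": 0,"wz": 0,"claw": 9.3},
    {"x": 0,"y": 0,"z": 0,"wx": 0,"wy": 0,"wz": 0,"claw": 9.3},
    {"x": 0,"y": 0,"z": 0,"wx": 0,"wy": 0,"wz": 0,"claw": 9.3},
    {"x": 0,"y": 0,"z": 0,"wx": 0,"wy": 0,"wz": 0,"claw": 9.3}
  ]
}}

```text
time_s: 3.9
ee_pos: [0.4609, -0.3216, 0.4046]
orientation: [[-0.997, 0.073, -0.0], [0.073, 0.997, 0.0], [0.0, 0.0, -1.0]]
ft_force: [-0.1, 0.1, 0.5]
grip_width: 0.093
gripper_force: 0.0
```

```bash
python3 - <<'E'
from h import *
s=observe();print(s["time_s"],s["ee_pos"],s["orientation"].round(4),s["joint_positions"].round(1),s["ft_force"])
p=cams.camera_params("wrist");i=cams.snapshot("wrist");cv2.imwrite("pics/w2.png",i)
for c in blobs(red(i),(0,0,640,480),60):print(rect(p,c,.09),cv2.boundingRect(c))
h=hsv(i);w=((h[...,1]<40)&(h[...,2]>190)).astype(np.uint8)*255
for c in blobs(w,(0,0,640,480),2000):print("white",rect(p,c,.028),cv2.boundingRect(c))
E
```

```text
3.9 [ 0.46090892 -0.32160632  0.40457228] [[-9.973e-01  7.330e-02 -1.000e-04]
 [ 7.330e-02  9.973e-01  1.000e-04]
 [ 1.000e-04  1.000e-04 -1.000e+00]] [ 59.6  32.9 -43.3  95.7  25.   61.6  94.5] [-0.1218905   0.08656247  0.4579386 ]
[ 481.8 -324.5   24.5   44.3  175.8] (301, 229, 31, 52)
[ 543.9 -268.1   12.1   48.4   92.9] (358, 309, 57, 18)
[ 550.9 -498.4   20.    50.7  132.4] (118, 326, 37, 37)
[ 539.7 -188.3   12.2   32.    92.7] (459, 299, 37, 15)
white [ 485.3 -324.6  124.    91.1   86. ] (251, 191, 131, 90)
white [ 275.1 -564.8   72.    58.1   79.7] (0, 0, 71, 67)
```

View pics/w2.png

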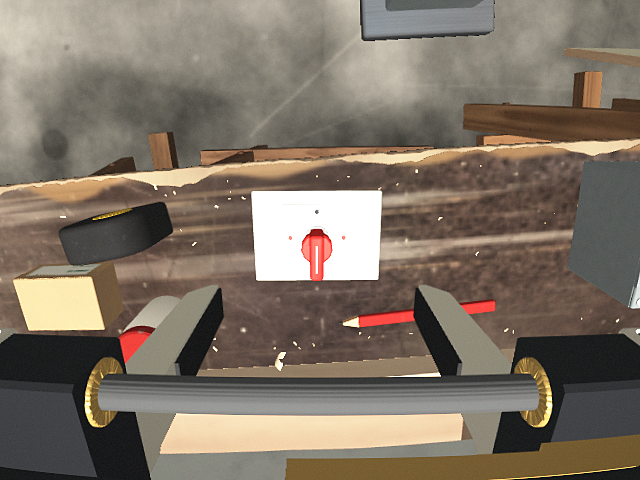

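The wrist view shows the hatch centred at about (316,235). Its wing runs along hatch x at (316,255), already aligned with the tool. I will descend and grip.

Request:
{"method": "send_rows", "body": {
  "plan": [
    {"x": -1.2,"y": -0.1,"z": 1.5,"wx": 0,"wy": 0,"wz": 0,"claw": 9.3},
    {"x": -1.25,"y": 0,"z": 2.5,"wx": 0,"wy": 0,"wz": 0,"claw": 9},
    {"x": 0,"y": 0,"z": 2.5,"wx": 0,"wy": 0,"wz": 0,"claw": 8},
    {"x": 0,"y": 0,"z": 2.5,"wx": 0,"wy": 0,"wz": 0,"claw": 7},
    {"x": 0,"y": 0,"z": 2.5,"wx": 0,"wy": 0,"wz": 0,"claw": 6},
    {"x": 0,"y": 0,"z": 2.0,"wx": 0,"wy": 0,"wz": 0,"claw": 5},
    {"x": 0,"y": 0,"z": 1.2,"wx": 0,"wy": 0,"wz": 0,"claw": 4.5},
    {"x": 0,"y": 0,"z": 0.5,"wx": 0,"wy": 0,"wz": 0,"claw": 4.5},
    {"x": 0,"y": 0,"z": 0,"wx": 0,"wy": 0,"wz": 0,"claw": 4.5},
    {"x": 0,"y": 0,"z": 0,"wx": 0,"wy": 0,"wz": 0,"claw": 4.5}
  ]
}}

```text
time_s: 5.2
ee_pos: [0.4859, -0.3235, 0.2535]
orientation: [[-0.997, 0.072, 0.001], [0.072, 0.997, -0.001], [-0.001, -0.001, -1.0]]
ft_force: [-0.2, -0.6, -0.7]
grip_width: 0.0449
gripper_force: 0.0
```

```bash
python3 - <<'E'
from h import *
s=observe();print(s["ee_pos"],s["ft_force"],s["joint_positions"].round(0))
i=cams.snapshot("wrist");cv2.imwrite("pics/w3.png",i[120:480])
E
```

```text
[ 0.48587877 -0.32346702  0.25348261] [-0.18319906 -0.58152057 -0.67563472] [ 53.  44. -36. 101.  35.  46.  86.]
```

View pics/w3.png

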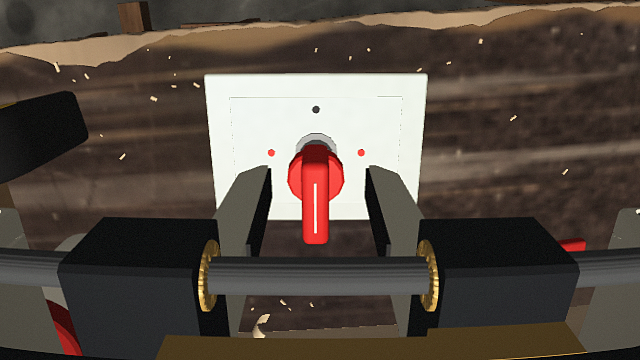

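The wing sits centred between the fingers at (316,205). I will lower 2 mm and close.

Request:
{"method": "send_rows", "body": {
  "plan": [
    {"x": 0,"y": -0.1,"z": 0.15,"wx": 0,"wy": 0,"wz": 0,"claw": 2.5},
    {"x": 0,"y": 0,"z": 0,"wx": 0,"wy": 0,"wz": 0,"claw": 0.8},
    {"x": 0,"y": 0,"z": 0,"wx": 0,"wy": 0,"wz": 0,"claw": 0.8},
    {"x": 0,"y": 0,"z": 0,"wx": 0,"wy": 0,"wz": 0,"claw": 0.8},
    {"x": 0,"y": 0,"z": 0,"wx": 0,"wy": 0,"wz": 0,"claw": 0.8},
    {"x": 0,"y": 0,"z": 0,"wx": 0,"wy": 0,"wz": 0,"claw": 0.8},
    {"x": 0,"y": 0,"z": -1,"wx": 0,"wy": 0,"wz": 0,"claw": 0.8},
    {"x": 0,"y": 0,"z": -2,"wx": 0,"wy": 0,"wz": 0,"claw": 0.8},
    {"x": 0,"y": 0,"z": -3,"wx": 0,"wy": 0,"wz": 0,"claw": 0.8},
    {"x": 0,"y": 0,"z": -3,"wx": 0,"wy": 0,"wz": 0,"claw": 0.8}
  ],
  "squeeze": 40
}}

```text
time_s: 6.5
ee_pos: [0.4852, -0.3242, 0.3421]
orientation: [[-0.997, 0.071, -0.001], [0.071, 0.997, 0.001], [0.001, 0.001, -1.0]]
ft_force: [0.3, 0.4, -1.6]
grip_width: 0.0118
gripper_force: 40.0
```

```bash
python3 - <<'E'
from h import *
s=observe();print(s["ee_pos"],s["ft_force"],s["ft_torque"],s["joint_positions"].round(0))
# opening from top picture
i=cams.snapshot("top")
cv2.imwrite("pics/top2.png",cv2.resize(i[215:285,205:305],(800,560),interpolation=cv2.INTER_CUBIC))
p=cams.camera_params("top")
for z in(.1,):
  q=np.array([[83,88],[203,95],[198,180],[78,173]])/2.667+200
  w=plane(p,q,z);print(w.mean(0),w.round(3).tolist())
  q=np.array([[68,70],[271,81],[264,204],[58,191]])/2.667+200
  w=plane(p,q,z);print(w.mean(0),w.round(3).tolist())
E
```

```text
[ 0.4851857  -0.32419237  0.34209874] [ 0.33899989  0.35464252 -1.59283182] [ 0.07726576 -0.16912857 -0.00203979] [ 56.  38. -41.  97.  29.  56.  91.]
[0.49399006 0.07546889 0.1       ] [[0.538, 0.133, 0.1], [0.533, 0.016, 0.1], [0.45, 0.018, 0.1], [0.455, 0.134, 0.1]]
[0.49220458 0.05163286 0.1       ] [[0.556, 0.149, 0.1], [0.548, -0.049, 0.1], [0.428, -0.046, 0.1], [0.437, 0.152, 0.1]]
```

View pics/top2.png

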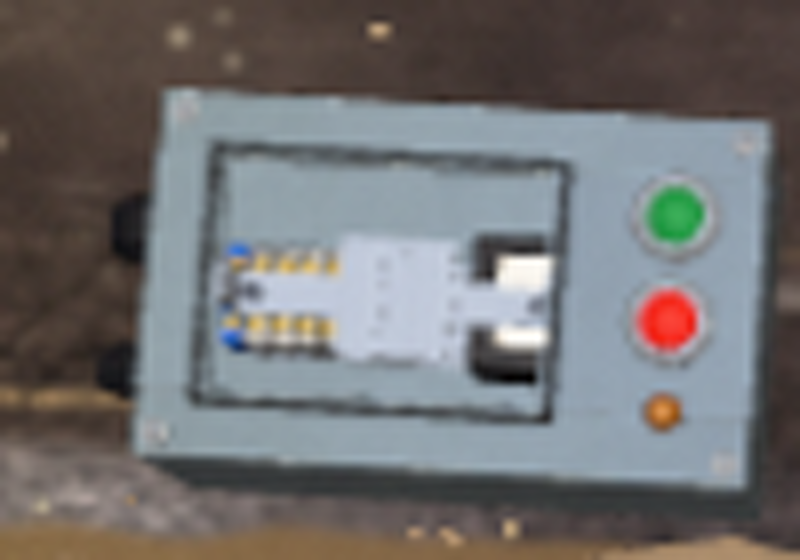

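The enlarged top view shows the opening's rim with corners at (212,148), (568,165), (548,415) and (195,400), and the box turned about -2.3°. I will carry the hatch up and across, then check from the wrist camera.

Request:
{"method": "send_rows", "body": {
  "plan": [
    {"x": 0.1,"y": 1,"z": -1.5,"wx": 0,"wy": 0,"wz": 0,"claw": 0.8},
    {"x": 0.1,"y": 2,"z": -1.5,"wx": 0,"wy": 0,"wz": 0,"claw": 0.8},
    {"x": 0.1,"y": 3,"z": -1.5,"wx": 0,"wy": 0,"wz": 0,"claw": 0.8},
    {"x": 0.1,"y": 3,"z": -1,"wx": 0,"wy": 0,"wz": 0,"claw": 0.8},
    {"x": 0.1,"y": 3,"z": -0.5,"wx": 0,"wy": 0,"wz": 0,"claw": 0.8},
    {"x": 0.1,"y": 3,"z": 0,"wx": 0,"wy": 0,"wz": 0,"claw": 0.8},
    {"x": 0.1,"y": 3,"z": 0,"wx": 0,"wy": 0,"wz": -0.028,"claw": 0.8},
    {"x": 0,"y": 2,"z": 0,"wx": 0,"wy": 0,"wz": 0,"claw": 0.8},
    {"x": 0,"y": 1,"z": 0,"wx": 0,"wy": 0,"wz": 0,"claw": 0.8},
    {"x": 0,"y": 0,"z": 0,"wx": 0,"wy": 0,"wz": 0,"claw": 0.8}
  ]
}}

```text
time_s: 7.8
ee_pos: [0.4925, -0.1129, 0.4016]
orientation: [[-0.999, 0.041, -0.0], [0.041, 0.999, -0.0], [-0.0, -0.0, -1.0]]
ft_force: [-0.0, -0.1, -2.4]
grip_width: 0.0117
gripper_force: 40.0
```

```bash
python3 - <<'E'
from h import *
s=observe();print(s["ee_pos"],s["orientation"].round(4),s["ft_force"],s["joint_positions"].round(0))
i=cams.snapshot("wrist");cv2.imwrite("pics/w4.png",i)
E
```

```text
[ 0.49248282 -0.11286714  0.40157664] [[-9.992e-01  4.090e-02 -0.000e+00]
 [ 4.090e-02  9.992e-01 -1.000e-04]
 [-0.000e+00 -1.000e-04 -1.000e+00]] [-0.00544889 -0.08100913 -2.41990851] [ 41.  28. -45. 105.  24.  57.  74.]
```

View pics/w4.png

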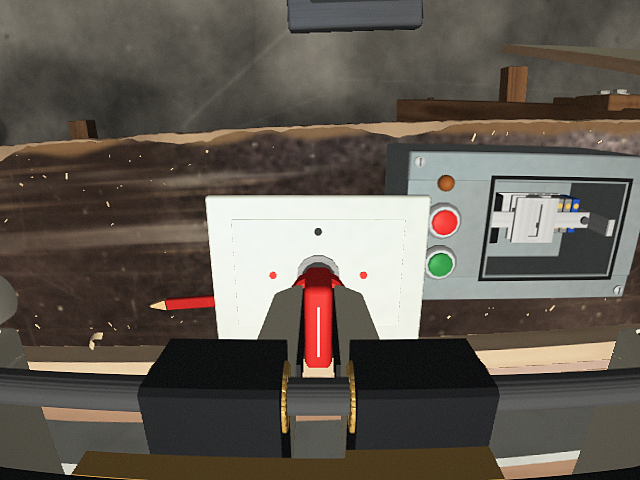

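The held hatch fills (207–430, 195–340), and the opening has its dark frame at (479–633, 176–280), clear of the hatch.

```bash
python3 - <<'E'
from h import *
i=cv2.imread("pics/w4.png");p=cams.camera_params("wrist")
g=cv2.cvtColor(i,cv2.COLOR_BGR2GRAY)
for t in(30,50,70):
  m=(g<t).astype(np.uint8)*255
  for c in blobs(m,(470,168,640,290),2000)[:1]:print("frame",t,rect(p,c,.1),cv2.boundingRect(c))
q=[[492,176],[633,178],[617,279],[479,280]];w=plane(p,q,.1);print("hand",w.mean(0),w.round(4).tolist())
h=hsv(i)
m=((h[...,1]<70)&(h[...,2]>95)&(h[...,2]<215)).astype(np.uint8)*255
# buttons
for c in blobs(red(i),(425,195,465,240),50):print("red",plane(p,c.reshape(-1,2).mean(0),.109))
gr=((h[...,0]>40)&(h[...,0]<90)&(h[...,1]>120)).astype(np.uint8)*255
for c in blobs(gr,(420,240,465,285),50):print("grn",plane(p,c.reshape(-1,2).mean(0),.109))
# flange
z=.4016-.2515+.028
m=((h[...,1]<20)&(h[...,2]>225)).astype(np.uint8)*255
c=blobs(m,(195,185,440,338),2000)[0];P=c.reshape(-1,2)
for n,sel in(("back",(abs(P[:,1]-196)<5)&(P[:,0]>220)&(P[:,0]<420)),("left",(P[:,0]<225)&(P[:,1]>205)&(P[:,1]<330)),("right",(P[:,0]>412)&(P[:,1]>205)&(P[:,1]<330))):
  w=plane(p,P[sel],z)[:,:2];vx,vy,x,y=cv2.fitLine((w*1000).astype(np.float32),cv2.DIST_HUBER,0,.1,.1).ravel()
  print(n,round(np.degrees(np.arctan2(vy,vx)),2),x,y)
E
```

```text
frame 30 [496.3  74.2 116.8  85.   87.6] (479, 176, 154, 105)
frame 50 [496.4  74.1 117.   85.1  87.6] (478, 176, 155, 105)
frame 70 [496.4  74.2 117.4  85.3  87.6] (478, 176, 155, 105)
hand [0.49646127 0.07629638 0.1       ] [[0.4519, 0.0179, 0.1], [0.456, 0.1348, 0.1], [0.5419, 0.1377, 0.1], [0.536, 0.0148, 0.1]]
red [[ 0.48377878 -0.01977581  0.109     ]]
grn [[ 0.51713768 -0.02130107  0.109     ]]
back 87.56 448.0614 -114.07237
left -2.34 486.56012 -174.45222
right -2.32 491.67255 -53.608936
```

Request:
{"method": "send_rows", "body": {
  "plan": [
    {"x": 0.07,"y": 1.8,"z": 0,"wx": 0,"wy": 0,"wz": 0,"claw": 0.8},
    {"x": 0.1,"y": 3,"z": 0,"wx": 0,"wy": 0,"wz": 0,"claw": 0.8},
    {"x": 0.1,"y": 3,"z": 0,"wx": 0,"wy": 0,"wz": 0,"claw": 0.8},
    {"x": 0.1,"y": 3,"z": 0,"wx": 0,"wy": 0,"wz": 0,"claw": 0.8},
    {"x": 0.1,"y": 3,"z": 0,"wx": 0,"wy": 0,"wz": 0,"claw": 0.8},
    {"x": 0.05,"y": 3,"z": 0,"wx": 0,"wy": 0,"wz": 0,"claw": 0.8},
    {"x": 0.05,"y": 2,"z": 0,"wx": 0,"wy": 0,"wz": 0,"claw": 0.8},
    {"x": 0,"y": 0,"z": 1.5,"wx": 0,"wy": 0,"wz": 0,"claw": 0.8},
    {"x": 0,"y": 0,"z": 1.5,"wx": 0,"wy": 0,"wz": 0,"claw": 0.8},
    {"x": 0,"y": 0,"z": 1,"wx": 0,"wy": 0,"wz": 0,"claw": 0.8}
  ]
}}

```text
time_s: 9.1
ee_pos: [0.495, 0.0721, 0.3594]
orientation: [[-0.999, 0.046, -0.003], [0.046, 0.999, -0.001], [0.003, -0.001, -1.0]]
ft_force: [0.6, -0.2, -3.4]
grip_width: 0.0117
gripper_force: 40.0
```

```bash
python3 - <<'E'
from h import *
s=observe();print(s["ee_pos"],s["orientation"].round(4),s["ft_force"],s["joint_positions"].round(0))
p=cams.camera_params("wrist");i=cams.snapshot("wrist");cv2.imwrite("pics/w5.png",i)
# box outer edges on bench-side and hatch edges by fits
print(np.array(p["pose"])[:3,3])
E
```

```text
[0.49498715 0.07209777 0.35937034] [[-0.9989  0.0461 -0.0029]
 [ 0.0461  0.9989 -0.0012]
 [ 0.0028 -0.0014 -1.    ]] [ 0.63733662 -0.15697458 -3.43667458] [ 18.  31. -43. 108.  26.  51.  49.]
[0.41055836 0.07640914 0.3388246 ]
```

View pics/w5.png

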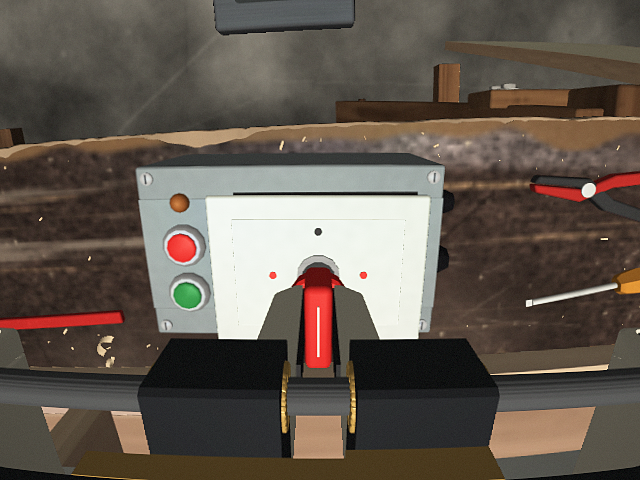

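```bash
python3 - <<'E'
from h import *
i=cv2.imread("pics/w5.png");p=cams.camera_params("wrist");h=hsv(i)
g=cv2.cvtColor(i,cv2.COLOR_BGR2GRAY)
c=blobs((g<60).astype(np.uint8)*255,(215,186,435,197),50)[0];P=c.reshape(-1,2);print(cv2.boundingRect(c))
a,b=P[P[:,0].argmin()],P[P[:,0].argmax()];top=P[P[:,1]<=P[:,1].min()+1]
w=plane(p,[a,b],.1);print("frame ends",w.round(4).tolist(),w.mean(0)); print("frame outer x",plane(p,top,.1).mean(0))
z=.3594-.2515+.028
m=((h[...,1]<20)&(h[...,2]>225)).astype(np.uint8)*255
c=blobs(m,(195,185,440,338),2000)[0];P=c.reshape(-1,2)
for n,sel in(("back",(abs(P[:,1]-196)<5)&(P[:,0]>220)&(P[:,0]<420)),("left",(P[:,0]<225)&(P[:,1]>205)&(P[:,1]<330)),("right",(P[:,0]>412)&(P[:,1]>205)&(P[:,1]<330))):
  for zz in (z,z-.005):
    w=plane(p,P[sel],zz)[:,:2];vx,vy,x,y=cv2.fitLine((w*1000).astype(np.float32),cv2.DIST_HUBER,0,.1,.1).ravel()
    print(n,zz,round(np.degrees(np.arctan2(vy,vx)),2),x,y)
E
```

```text
(233, 192, 185, 3)
frame ends [[0.4506, 0.0201, 0.1], [0.4565, 0.1367, 0.1]] [0.45351708 0.07840526 0.1       ]
frame outer x [0.45286783 0.07837332 0.1       ]
back 0.1359 87.42 449.49832 77.24881
back 0.1309 87.42 450.46735 77.27067
left 0.1359 -2.54 487.45746 11.724696
left 0.1309 -2.54 489.36484 10.126716
right 0.1359 -2.4 491.19907 132.35013
right 0.1309 -2.4 493.19894 133.73416
```

Request:
{"method": "send_rows", "body": {
  "plan": [
    {"x": 0,"y": 0.2,"z": 0,"wx": 0,"wy": 0,"wz": 0,"claw": 0.8},
    {"x": 0,"y": 0,"z": 0,"wx": 0,"wy": 0,"wz": 0,"claw": 0.8},
    {"x": 0,"y": 0,"z": 0,"wx": 0,"wy": 0,"wz": 0,"claw": 0.8},
    {"x": 0,"y": 0,"z": 0,"wx": 0,"wy": 0,"wz": 0,"claw": 0.8},
    {"x": 0,"y": 0,"z": 0,"wx": 0,"wy": 0,"wz": 0,"claw": 0.8},
    {"x": 0,"y": 0,"z": 0,"wx": 0,"wy": 0,"wz": 0,"claw": 0.8},
    {"x": 0,"y": 0,"z": 0,"wx": 0,"wy": 0,"wz": 0,"claw": 0.8},
    {"x": 0,"y": 0,"z": 0,"wx": 0,"wy": 0,"wz": 0,"claw": 0.8},
    {"x": 0,"y": 0,"z": 0,"wx": 0,"wy": 0,"wz": 0,"claw": 0.8},
    {"x": 0,"y": 0,"z": 0,"wx": 0,"wy": 0,"wz": 0,"claw": 0.8}
  ]
}}

```text
time_s: 10.4
ee_pos: [0.4953, 0.0756, 0.3613]
orientation: [[-0.999, 0.044, -0.0], [0.044, 0.999, 0.0], [0.0, 0.0, -1.0]]
ft_force: [-0.5, 0.4, -2.4]
grip_width: 0.0118
gripper_force: 40.0
```

```bash
cat > m.py <<'E'
from h import *
s=observe();print(s["ee_pos"].round(4),s["orientation"].round(4).tolist(),s["ft_force"].round(2),s["ft_torque"].round(2))
p=cams.camera_params("wrist");i=cams.snapshot("wrist");h=hsv(i)
g=cv2.cvtColor(i,cv2.COLOR_BGR2GRAY)
for c in blobs((g<60).astype(np.uint8)*255,(215,180,435,197),50)[:1]:
  P=c.reshape(-1,2);print(cv2.boundingRect(c))
  a,b=P[P[:,0].argmin()],P[P[:,0].argmax()];top=P[P[:,1]<=P[:,1].min()+1]
  w=plane(p,[a,b],.1);x=plane(p,top,.1).mean(0)
  print("opening",x[0]*1000+42.6,w[:,1].mean()*1000-1.8)
z=s["ee_pos"][2]-.2515+.028-.0025
m=((h[...,1]<20)&(h[...,2]>225)).astype(np.uint8)*255
c=blobs(m,(195,185,440,338),2000)[0];P=c.reshape(-1,2)
for n,sel in(("back",(abs(P[:,1]-196)<5)&(P[:,0]>220)&(P[:,0]<420)),("left",(P[:,0]<225)&(P[:,1]>205)&(P[:,1]<330)),("right",(P[:,0]>412)&(P[:,1]>205)&(P[:,1]<330))):
    w=plane(p,P[sel],z)[:,:2];vx,vy,x,y=cv2.fitLine((w*1000).astype(np.float32),cv2.DIST_HUBER,0,.1,.1).ravel()
    print(n,round(np.degrees(np.arctan2(vy,vx)),2),x,y)
E
python3 m.py
```

```text
[0.4953 0.0756 0.3613] [[-0.999, 0.0438, -0.0], [0.0438, 0.999, 0.0001], [0.0, 0.0001, -1.0]] [-0.54  0.44 -2.4 ] [ 0.03 -0.09  0.03]
(227, 190, 184, 5)
opening 496.48254248581867 76.29045102381029
back 87.52 451.4431 76.54666
left -2.54 490.36475 14.534879
right -2.32 504.57086 136.6958
```

Request:
{"method": "send_rows", "body": {
  "plan": [
    {"x": 0.05,"y": 0.05,"z": 0,"wx": 0,"wy": 0,"wz": 0,"claw": 0.8},
    {"x": 0,"y": 0,"z": 0.4,"wx": 0,"wy": 0,"wz": 0,"claw": 0.8},
    {"x": 0,"y": 0,"z": 0.4,"wx": 0,"wy": 0,"wz": 0,"claw": 0.8},
    {"x": 0,"y": 0,"z": 0.4,"wx": 0,"wy": 0,"wz": 0,"claw": 0.8},
    {"x": 0,"y": 0,"z": 0.4,"wx": 0,"wy": 0,"wz": 0,"claw": 0.8},
    {"x": 0,"y": 0,"z": 0.4,"wx": 0,"wy": 0,"wz": 0,"claw": 0.8},
    {"x": 0,"y": 0,"z": 0.4,"wx": 0,"wy": 0,"wz": 0,"claw": 0.8},
    {"x": 0,"y": 0,"z": 0,"wx": 0,"wy": 0,"wz": 0,"claw": 0.8},
    {"x": 0,"y": 0,"z": 0,"wx": 0,"wy": 0,"wz": 0,"claw": 0.8},
    {"x": 0,"y": 0,"z": 0,"wx": 0,"wy": 0,"wz": 0,"claw": 0.8}
  ]
}}

```text
time_s: 11.7
ee_pos: [0.4949, 0.0762, 0.3375]
orientation: [[-0.999, 0.044, 0.0], [0.044, 0.999, 0.0], [-0.0, 0.0, -1.0]]
ft_force: [0.2, -0.7, -2.5]
grip_width: 0.0119
gripper_force: 40.0
```

```bash
python3 m.py
```

```text
[0.4949 0.0762 0.3375] [[-0.999, 0.0437, 0.0004], [0.0437, 0.999, 0.0001], [-0.0004, 0.0002, -1.0]] [ 0.23 -0.65 -2.46] [ 0.07 -0.16 -0.02]
back 87.51 451.27975 81.05569
left -2.52 490.03125 15.107697
right -2.3 495.34454 137.63078
```

Request:
{"method": "send_rows", "body": {
  "plan": [
    {"x": 0,"y": 0,"z": 0.2,"wx": 0,"wy": 0,"wz": 0,"claw": 0.8},
    {"x": 0,"y": 0,"z": 0.2,"wx": 0,"wy": 0,"wz": 0,"claw": 0.8},
    {"x": 0,"y": 0,"z": 0.2,"wx": 0,"wy": 0,"wz": 0,"claw": 0.8},
    {"x": 0,"y": 0,"z": 0.2,"wx": 0,"wy": 0,"wz": 0,"claw": 0.8},
    {"x": 0,"y": 0,"z": 0.2,"wx": 0,"wy": 0,"wz": 0,"claw": 0.8},
    {"x": 0,"y": 0,"z": 0.2,"wx": 0,"wy": 0,"wz": 0,"claw": 0.8},
    {"x": 0,"y": 0,"z": 0.1,"wx": 0,"wy": 0,"wz": 0,"claw": 0.8},
    {"x": 0,"y": 0,"z": 0,"wx": 0,"wy": 0,"wz": 0,"claw": 0.8},
    {"x": 0,"y": 0,"z": 0,"wx": 0,"wy": 0,"wz": 0,"claw": 0.8},
    {"x": 0,"y": 0,"z": 0,"wx": 0,"wy": 0,"wz": 0,"claw": 0.8}
  ]
}}

```text
time_s: 13.0
ee_pos: [0.4948, 0.0762, 0.3245]
orientation: [[-0.999, 0.044, 0.0], [0.044, 0.999, 0.0], [-0.0, 0.0, -1.0]]
ft_force: [-2.1, -0.7, 4.6]
grip_width: 0.0119
gripper_force: 40.0
```

```bash
python3 m.py; python3 -c "
from h import *
i=cams.snapshot('wrist');cv2.imwrite('pics/w6.png',i[130:350])"
```

```text
[0.4948 0.0762 0.3245] [[-0.999, 0.0437, 0.0004], [0.0437, 0.999, 0.0001], [-0.0004, 0.0001, -1.0]] [-2.06 -0.68  4.56] [-0.2   0.28  0.01]
back 87.13 451.67532 84.77058
left -2.48 489.95764 14.24786
right -2.21 495.33725 138.39224
```

View pics/w6.png

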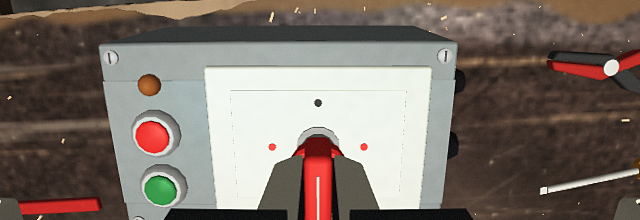

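The flange sits flat over the rim, with its near edge level at row 68, and the knob spring pushes back with about 5 N. The hatch is home, so I will press the knob.

Request:
{"method": "send_rows", "body": {
  "plan": [
    {"x": 0,"y": 0,"z": 0.1,"wx": 0,"wy": 0,"wz": 0,"claw": 0.8},
    {"x": 0,"y": 0,"z": 0.1,"wx": 0,"wy": 0,"wz": 0,"claw": 0.8},
    {"x": 0,"y": 0,"z": 0.1,"wx": 0,"wy": 0,"wz": 0,"claw": 0.8},
    {"x": 0,"y": 0,"z": 0.1,"wx": 0,"wy": 0,"wz": 0,"claw": 0.8},
    {"x": 0,"y": 0,"z": 0.1,"wx": 0,"wy": 0,"wz": 0,"claw": 0.8},
    {"x": 0,"y": 0,"z": 0.1,"wx": 0,"wy": 0,"wz": 0,"claw": 0.8},
    {"x": 0,"y": 0,"z": 0.1,"wx": 0,"wy": 0,"wz": 0,"claw": 0.8},
    {"x": 0,"y": 0,"z": 0,"wx": 0,"wy": 0,"wz": 0,"claw": 0.8},
    {"x": 0,"y": 0,"z": 0,"wx": 0,"wy": 0,"wz": 0,"claw": 0.8},
    {"x": 0,"y": 0,"z": 0,"wx": 0,"wy": 0,"wz": 0,"claw": 0.8}
  ]
}}

```text
time_s: 14.35
ee_pos: [0.4949, 0.0762, 0.3176]
orientation: [[-0.999, 0.044, 0.0], [0.044, 0.999, -0.0], [-0.0, -0.0, -1.0]]
ft_force: [-1.7, -1.3, 6.8]
grip_width: 0.0119
gripper_force: 40.0
```

Request:
{"method": "send_rows", "body": {
  "plan": [
    {"x": 0,"y": 0,"z": 0.05,"wx": 0,"wy": 0,"wz": 0,"claw": 0.8},
    {"x": 0,"y": 0,"z": 0.05,"wx": 0,"wy": 0,"wz": 0,"claw": 0.8},
    {"x": 0,"y": 0,"z": 0.02,"wx": 0,"wy": 0,"wz": 0,"claw": 0.8},
    {"x": 0,"y": 0,"z": 0,"wx": 0,"wy": 0,"wz": 0,"claw": 0.8},
    {"x": 0,"y": 0,"z": 0,"wx": 0,"wy": 0,"wz": 0,"claw": 0.8},
    {"x": 0,"y": 0,"z": 0,"wx": 0,"wy": 0,"wz": 0,"claw": 0.8},
    {"x": 0,"y": 0,"z": 0,"wx": 0,"wy": 0,"wz": 0,"claw": 0.8},
    {"x": 0,"y": 0,"z": 0,"wx": 0,"wy": 0,"wz": 0,"claw": 0.8},
    {"x": 0,"y": 0,"z": 0,"wx": 0,"wy": 0,"wz": 0,"claw": 0.8},
    {"x": 0,"y": 0,"z": 0,"wx": 0,"wy": 0,"wz": 0,"claw": 0.8}
  ]
}}

```text
time_s: 15.6
ee_pos: [0.4949, 0.0763, 0.3165]
orientation: [[-0.999, 0.044, 0.0], [0.044, 0.999, -0.0], [-0.0, 0.0, -1.0]]
ft_force: [-1.2, -0.7, 6.6]
grip_width: 0.0118
gripper_force: 40.0
```

Request:
{"method": "send_rows", "body": {
  "plan": [
    {"x": 0,"y": 0,"z": 0.04,"wx": 0,"wy": 0,"wz": 0,"claw": 0.8},
    {"x": 0,"y": 0,"z": 0.04,"wx": 0,"wy": 0,"wz": 0,"claw": 0.8},
    {"x": 0,"y": 0,"z": 0,"wx": 0,"wy": 0,"wz": 0,"claw": 0.8},
    {"x": 0,"y": 0,"z": 0,"wx": 0,"wy": 0,"wz": 0,"claw": 0.8},
    {"x": 0,"y": 0,"z": 0,"wx": 0,"wy": 0,"wz": 0,"claw": 0.8},
    {"x": 0,"y": 0,"z": 0,"wx": 0,"wy": 0,"wz": 0,"claw": 0.8},
    {"x": 0,"y": 0,"z": 0,"wx": 0,"wy": 0,"wz": 0,"claw": 0.8},
    {"x": 0,"y": 0,"z": 0,"wx": 0,"wy": 0,"wz": 0,"claw": 0.8},
    {"x": 0,"y": 0,"z": 0,"wx": 0,"wy": 0,"wz": 0,"claw": 0.8},
    {"x": 0,"y": 0,"z": 0,"wx": 0,"wy": 0,"wz": 0,"claw": 0.8}
  ]
}}

```text
time_s: 16.85
ee_pos: [0.4949, 0.0763, 0.3157]
orientation: [[-0.999, 0.044, 0.0], [0.044, 0.999, -0.0], [-0.0, -0.0, -1.0]]
ft_force: [-1.4, -2.1, 7.9]
grip_width: 0.0118
gripper_force: 40.0
```

Request:
{"method": "send_rows", "body": {
  "plan": [
    {"x": 0,"y": 0,"z": 0.04,"wx": 0,"wy": 0,"wz": 0,"claw": 0.8},
    {"x": 0,"y": 0,"z": 0.03,"wx": 0,"wy": 0,"wz": 0,"claw": 0.8},
    {"x": 0,"y": 0,"z": 0,"wx": 0,"wy": 0,"wz": 0,"claw": 0.8},
    {"x": 0,"y": 0,"z": 0,"wx": 0,"wy": 0,"wz": 0,"claw": 0.8},
    {"x": 0,"y": 0,"z": 0,"wx": 0,"wy": 0,"wz": 0,"claw": 0.8},
    {"x": 0,"y": 0,"z": 0,"wx": 0,"wy": 0,"wz": 0,"claw": 0.8},
    {"x": 0,"y": 0,"z": 0,"wx": 0,"wy": 0,"wz": 0,"claw": 0.8},
    {"x": 0,"y": 0,"z": 0,"wx": 0,"wy": 0,"wz": 0,"claw": 0.8},
    {"x": 0,"y": 0,"z": 0,"wx": 0,"wy": 0,"wz": 0,"claw": 0.8},
    {"x": 0,"y": 0,"z": 0,"wx": 0,"wy": 0,"wz": 0,"claw": 0.8}
  ]
}}

```text
time_s: 18.1
ee_pos: [0.4949, 0.0763, 0.315]
orientation: [[-0.999, 0.044, 0.0], [0.044, 0.999, -0.0], [-0.0, -0.0, -1.0]]
ft_force: [-1.5, -0.2, 6.8]
grip_width: 0.0116
gripper_force: 40.0
```

Request:
{"method": "send_rows", "body": {
  "plan": [
    {"x": 0,"y": 0,"z": 0.04,"wx": 0,"wy": 0,"wz": 0,"claw": 0.8},
    {"x": 0,"y": 0,"z": 0.04,"wx": 0,"wy": 0,"wz": 0,"claw": 0.8},
    {"x": 0,"y": 0,"z": 0,"wx": 0,"wy": 0,"wz": 0,"claw": 0.8},
    {"x": 0,"y": 0,"z": 0,"wx": 0,"wy": 0,"wz": 0,"claw": 0.8},
    {"x": 0,"y": 0,"z": 0,"wx": 0,"wy": 0,"wz": 0,"claw": 0.8},
    {"x": 0,"y": 0,"z": 0,"wx": 0,"wy": 0,"wz": 0,"claw": 0.8},
    {"x": 0,"y": 0,"z": 0,"wx": 0,"wy": 0,"wz": 0,"claw": 0.8},
    {"x": 0,"y": 0,"z": 0,"wx": 0,"wy": 0,"wz": 0,"claw": 0.8},
    {"x": 0,"y": 0,"z": 0,"wx": 0,"wy": 0,"wz": 0,"claw": 0.8},
    {"x": 0,"y": 0,"z": 0,"wx": 0,"wy": 0,"wz": 0,"claw": 0.8}
  ]
}}

```text
time_s: 19.35
ee_pos: [0.4949, 0.0763, 0.3142]
orientation: [[-0.999, 0.044, 0.001], [0.044, 0.999, -0.0], [-0.001, -0.0, -1.0]]
ft_force: [-1.6, -1.0, 7.9]
grip_width: 0.0117
gripper_force: 40.0
```

Request:
{"method": "send_rows", "body": {
  "plan": [
    {"x": 0,"y": 0,"z": 0.04,"wx": 0,"wy": 0,"wz": 0,"claw": 0.8},
    {"x": 0,"y": 0,"z": 0.04,"wx": 0,"wy": 0,"wz": 0,"claw": 0.8},
    {"x": 0,"y": 0,"z": 0,"wx": 0,"wy": 0,"wz": 0,"claw": 0.8},
    {"x": 0,"y": 0,"z": 0,"wx": 0,"wy": 0,"wz": 0,"claw": 0.8},
    {"x": 0,"y": 0,"z": 0,"wx": 0,"wy": 0,"wz": 0,"claw": 0.8},
    {"x": 0,"y": 0,"z": 0,"wx": 0,"wy": 0,"wz": 0,"claw": 0.8},
    {"x": 0,"y": 0,"z": 0,"wx": 0,"wy": 0,"wz": 0,"claw": 0.8},
    {"x": 0,"y": 0,"z": 0,"wx": 0,"wy": 0,"wz": 0,"claw": 0.8},
    {"x": 0,"y": 0,"z": 0,"wx": 0,"wy": 0,"wz": 0,"claw": 0.8},
    {"x": 0,"y": 0,"z": 0,"wx": 0,"wy": 0,"wz": 0,"claw": 0.8}
  ]
}}

```text
time_s: 20.6
ee_pos: [0.4949, 0.0763, 0.3134]
orientation: [[-0.999, 0.044, 0.0], [0.044, 0.999, -0.0], [-0.001, -0.0, -1.0]]
ft_force: [-2.0, -1.4, 7.8]
grip_width: 0.0118
gripper_force: 40.0
```

Request:
{"method": "send_rows", "body": {
  "plan": [
    {"x": 0,"y": 0,"z": 0.04,"wx": 0,"wy": 0,"wz": 0,"claw": 0.8},
    {"x": 0,"y": 0,"z": 0.04,"wx": 0,"wy": 0,"wz": 0,"claw": 0.8},
    {"x": 0,"y": 0,"z": 0,"wx": 0,"wy": 0,"wz": 0,"claw": 0.8},
    {"x": 0,"y": 0,"z": 0,"wx": 0,"wy": 0,"wz": 0,"claw": 0.8},
    {"x": 0,"y": 0,"z": 0,"wx": 0,"wy": 0,"wz": 0,"claw": 0.8},
    {"x": 0,"y": 0,"z": 0,"wx": 0,"wy": 0,"wz": 0,"claw": 0.8},
    {"x": 0,"y": 0,"z": 0,"wx": 0,"wy": 0,"wz": 0,"claw": 0.8},
    {"x": 0,"y": 0,"z": 0,"wx": 0,"wy": 0,"wz": 0,"claw": 0.8},
    {"x": 0,"y": 0,"z": 0,"wx": 0,"wy": 0,"wz": 0,"claw": 0.8},
    {"x": 0,"y": 0,"z": 0,"wx": 0,"wy": 0,"wz": 0,"claw": 0.8}
  ]
}}

```text
time_s: 21.85
ee_pos: [0.4949, 0.0763, 0.3127]
orientation: [[-0.999, 0.044, 0.001], [0.044, 0.999, -0.0], [-0.001, -0.0, -1.0]]
ft_force: [-3.0, -1.2, 8.6]
grip_width: 0.0115
gripper_force: 40.0
```

Request:
{"method": "send_rows", "body": {
  "plan": [
    {"x": 0,"y": 0,"z": 0.04,"wx": 0,"wy": 0,"wz": 0,"claw": 0.8},
    {"x": 0,"y": 0,"z": 0.04,"wx": 0,"wy": 0,"wz": 0,"claw": 0.8},
    {"x": 0,"y": 0,"z": 0,"wx": 0,"wy": 0,"wz": 0,"claw": 0.8},
    {"x": 0,"y": 0,"z": 0,"wx": 0,"wy": 0,"wz": 0,"claw": 0.8},
    {"x": 0,"y": 0,"z": 0,"wx": 0,"wy": 0,"wz": 0,"claw": 0.8},
    {"x": 0,"y": 0,"z": 0,"wx": 0,"wy": 0,"wz": 0,"claw": 0.8},
    {"x": 0,"y": 0,"z": 0,"wx": 0,"wy": 0,"wz": 0,"claw": 0.8},
    {"x": 0,"y": 0,"z": 0,"wx": 0,"wy": 0,"wz": 0,"claw": 0.8},
    {"x": 0,"y": 0,"z": 0,"wx": 0,"wy": 0,"wz": 0,"claw": 0.8},
    {"x": 0,"y": 0,"z": 0,"wx": 0,"wy": 0,"wz": 0,"claw": 0.8}
  ]
}}

```text
time_s: 23.1
ee_pos: [0.4949, 0.0763, 0.3119]
orientation: [[-0.999, 0.044, 0.0], [0.044, 0.999, -0.0], [-0.001, -0.0, -1.0]]
ft_force: [-2.1, -0.7, 8.8]
grip_width: 0.0114
gripper_force: 40.0
```

Request:
{"method": "send_rows", "body": {
  "plan": [
    {"x": 0,"y": 0,"z": 0.04,"wx": 0,"wy": 0,"wz": 0,"claw": 0.8},
    {"x": 0,"y": 0,"z": 0.04,"wx": 0,"wy": 0,"wz": 0,"claw": 0.8},
    {"x": 0,"y": 0,"z": 0,"wx": 0,"wy": 0,"wz": 0,"claw": 0.8},
    {"x": 0,"y": 0,"z": 0,"wx": 0,"wy": 0,"wz": 0,"claw": 0.8},
    {"x": 0,"y": 0,"z": 0,"wx": 0,"wy": 0,"wz": 0,"claw": 0.8},
    {"x": 0,"y": 0,"z": 0,"wx": 0,"wy": 0,"wz": 0,"claw": 0.8},
    {"x": 0,"y": 0,"z": 0,"wx": 0,"wy": 0,"wz": 0,"claw": 0.8},
    {"x": 0,"y": 0,"z": 0,"wx": 0,"wy": 0,"wz": 0,"claw": 0.8},
    {"x": 0,"y": 0,"z": 0,"wx": 0,"wy": 0,"wz": 0,"claw": 0.8},
    {"x": 0,"y": 0,"z": 0,"wx": 0,"wy": 0,"wz": 0,"claw": 0.8}
  ]
}}

```text
time_s: 24.35
ee_pos: [0.4949, 0.0763, 0.3111]
orientation: [[-0.999, 0.044, 0.001], [0.044, 0.999, -0.0], [-0.001, -0.0, -1.0]]
ft_force: [-1.6, -1.5, 9.4]
grip_width: 0.0118
gripper_force: 40.0
```

Request:
{"method": "send_rows", "body": {
  "plan": [
    {"x": 0,"y": 0,"z": 0.04,"wx": 0,"wy": 0,"wz": 0,"claw": 0.8},
    {"x": 0,"y": 0,"z": 0.04,"wx": 0,"wy": 0,"wz": 0,"claw": 0.8},
    {"x": 0,"y": 0,"z": 0,"wx": 0,"wy": 0,"wz": 0,"claw": 0.8},
    {"x": 0,"y": 0,"z": 0,"wx": 0,"wy": 0,"wz": 0,"claw": 0.8},
    {"x": 0,"y": 0,"z": 0,"wx": 0,"wy": 0,"wz": 0,"claw": 0.8},
    {"x": 0,"y": 0,"z": 0,"wx": 0,"wy": 0,"wz": 0,"claw": 0.8},
    {"x": 0,"y": 0,"z": 0,"wx": 0,"wy": 0,"wz": 0,"claw": 0.8},
    {"x": 0,"y": 0,"z": 0,"wx": 0,"wy": 0,"wz": 0,"claw": 0.8},
    {"x": 0,"y": 0,"z": 0,"wx": 0,"wy": 0,"wz": 0,"claw": 0.8},
    {"x": 0,"y": 0,"z": 0,"wx": 0,"wy": 0,"wz": 0,"claw": 0.8}
  ]
}}

```text
time_s: 25.6
ee_pos: [0.4949, 0.0763, 0.3104]
orientation: [[-0.999, 0.044, 0.001], [0.044, 0.999, -0.0], [-0.001, -0.0, -1.0]]
ft_force: [-2.3, -0.4, 8.5]
grip_width: 0.0118
gripper_force: 40.0
```

Request:
{"method": "send_rows", "body": {
  "plan": [
    {"x": 0,"y": 0,"z": 0.04,"wx": 0,"wy": 0,"wz": 0,"claw": 0.8},
    {"x": 0,"y": 0,"z": 0.04,"wx": 0,"wy": 0,"wz": 0,"claw": 0.8},
    {"x": 0,"y": 0,"z": 0,"wx": 0,"wy": 0,"wz": 0,"claw": 0.8},
    {"x": 0,"y": 0,"z": 0,"wx": 0,"wy": 0,"wz": 0,"claw": 0.8},
    {"x": 0,"y": 0,"z": 0,"wx": 0,"wy": 0,"wz": 0,"claw": 0.8},
    {"x": 0,"y": 0,"z": 0,"wx": 0,"wy": 0,"wz": 0,"claw": 0.8},
    {"x": 0,"y": 0,"z": 0,"wx": 0,"wy": 0,"wz": 0,"claw": 0.8},
    {"x": 0,"y": 0,"z": 0,"wx": 0,"wy": 0,"wz": 0,"claw": 0.8},
    {"x": 0,"y": 0,"z": 0,"wx": 0,"wy": 0,"wz": 0,"claw": 0.8},
    {"x": 0,"y": 0,"z": 0,"wx": 0,"wy": 0,"wz": 0,"claw": 0.8}
  ]
}}

```text
time_s: 26.85
ee_pos: [0.4949, 0.0763, 0.3096]
orientation: [[-0.999, 0.044, 0.001], [0.044, 0.999, -0.0], [-0.001, -0.0, -1.0]]
ft_force: [-2.1, -1.4, 8.8]
grip_width: 0.0117
gripper_force: 40.0
```

Request:
{"method": "send_rows", "body": {
  "plan": [
    {"x": 0,"y": 0,"z": 0.04,"wx": 0,"wy": 0,"wz": 0,"claw": 0.8},
    {"x": 0,"y": 0,"z": 0.04,"wx": 0,"wy": 0,"wz": 0,"claw": 0.8},
    {"x": 0,"y": 0,"z": 0,"wx": 0,"wy": 0,"wz": 0,"claw": 0.8},
    {"x": 0,"y": 0,"z": 0,"wx": 0,"wy": 0,"wz": 0,"claw": 0.8},
    {"x": 0,"y": 0,"z": 0,"wx": 0,"wy": 0,"wz": 0,"claw": 0.8},
    {"x": 0,"y": 0,"z": 0,"wx": 0,"wy": 0,"wz": 0,"claw": 0.8},
    {"x": 0,"y": 0,"z": 0,"wx": 0,"wy": 0,"wz": 0,"claw": 0.8},
    {"x": 0,"y": 0,"z": 0,"wx": 0,"wy": 0,"wz": 0,"claw": 0.8},
    {"x": 0,"y": 0,"z": 0,"wx": 0,"wy": 0,"wz": 0,"claw": 0.8},
    {"x": 0,"y": 0,"z": 0,"wx": 0,"wy": 0,"wz": 0,"claw": 0.8}
  ]
}}

```text
time_s: 28.1
ee_pos: [0.4949, 0.0764, 0.3088]
orientation: [[-0.999, 0.044, 0.001], [0.044, 0.999, -0.0], [-0.001, -0.0, -1.0]]
ft_force: [-2.9, -2.0, 8.9]
grip_width: 0.0116
gripper_force: 40.0
```

Request:
{"method": "send_rows", "body": {
  "plan": [
    {"x": 0,"y": 0,"z": 0.04,"wx": 0,"wy": 0,"wz": 0,"claw": 0.8},
    {"x": 0,"y": 0,"z": 0.04,"wx": 0,"wy": 0,"wz": 0,"claw": 0.8},
    {"x": 0,"y": 0,"z": 0,"wx": 0,"wy": 0,"wz": 0,"claw": 0.8},
    {"x": 0,"y": 0,"z": 0,"wx": 0,"wy": 0,"wz": 0,"claw": 0.8},
    {"x": 0,"y": 0,"z": 0,"wx": 0,"wy": 0,"wz": 0,"claw": 0.8},
    {"x": 0,"y": 0,"z": 0,"wx": 0,"wy": 0,"wz": 0,"claw": 0.8},
    {"x": 0,"y": 0,"z": 0,"wx": 0,"wy": 0,"wz": 0,"claw": 0.8},
    {"x": 0,"y": 0,"z": 0,"wx": 0,"wy": 0,"wz": 0,"claw": 0.8},
    {"x": 0,"y": 0,"z": 0,"wx": 0,"wy": 0,"wz": 0,"claw": 0.8},
    {"x": 0,"y": 0,"z": 0,"wx": 0,"wy": 0,"wz": 0,"claw": 0.8}
  ]
}}

```text
time_s: 29.35
ee_pos: [0.4949, 0.0763, 0.3081]
orientation: [[-0.999, 0.044, 0.001], [0.044, 0.999, -0.0], [-0.001, -0.0, -1.0]]
ft_force: [-3.2, -1.4, 10.5]
grip_width: 0.0119
gripper_force: 40.0
```

Request:
{"method": "send_rows", "body": {
  "plan": [
    {"x": 0,"y": 0,"z": 0.03,"wx": 0,"wy": 0,"wz": 0,"claw": 0.8},
    {"x": 0,"y": 0,"z": 0.03,"wx": 0,"wy": 0,"wz": 0,"claw": 0.8},
    {"x": 0,"y": 0,"z": 0,"wx": 0,"wy": 0,"wz": 0,"claw": 0.8},
    {"x": 0,"y": 0,"z": 0,"wx": 0,"wy": 0,"wz": 0,"claw": 0.8},
    {"x": 0,"y": 0,"z": 0,"wx": 0,"wy": 0,"wz": 0,"claw": 0.8},
    {"x": 0,"y": 0,"z": 0,"wx": 0,"wy": 0,"wz": 0,"claw": 0.8},
    {"x": 0,"y": 0,"z": 0,"wx": 0,"wy": 0,"wz": 0,"claw": 0.8},
    {"x": 0,"y": 0,"z": 0,"wx": 0,"wy": 0,"wz": 0,"claw": 0.8},
    {"x": 0,"y": 0,"z": 0,"wx": 0,"wy": 0,"wz": 0,"claw": 0.8},
    {"x": 0,"y": 0,"z": 0,"wx": 0,"wy": 0,"wz": 0,"claw": 0.8}
  ]
}}

```text
time_s: 30.6
ee_pos: [0.4949, 0.0763, 0.3075]
orientation: [[-0.999, 0.044, 0.001], [0.044, 0.999, -0.0], [-0.001, -0.0, -1.0]]
ft_force: [-1.8, -1.1, 9.6]
grip_width: 0.0117
gripper_force: 40.0
```

Request:
{"method": "send_rows", "body": {
  "plan": [
    {"x": 0,"y": 0,"z": 0.04,"wx": 0,"wy": 0,"wz": 0,"claw": 0.8},
    {"x": 0,"y": 0,"z": 0.04,"wx": 0,"wy": 0,"wz": 0,"claw": 0.8},
    {"x": 0,"y": 0,"z": 0,"wx": 0,"wy": 0,"wz": 0,"claw": 0.8},
    {"x": 0,"y": 0,"z": 0,"wx": 0,"wy": 0,"wz": 0,"claw": 0.8},
    {"x": 0,"y": 0,"z": 0,"wx": 0,"wy": 0,"wz": 0,"claw": 0.8},
    {"x": 0,"y": 0,"z": 0,"wx": 0,"wy": 0,"wz": 0,"claw": 0.8},
    {"x": 0,"y": 0,"z": 0,"wx": 0,"wy": 0,"wz": 0,"claw": 0.8},
    {"x": 0,"y": 0,"z": 0,"wx": 0,"wy": 0,"wz": 0,"claw": 0.8},
    {"x": 0,"y": 0,"z": 0,"wx": 0,"wy": 0,"wz": 0,"claw": 0.8},
    {"x": 0,"y": 0,"z": 0,"wx": 0,"wy": 0,"wz": 0,"claw": 0.8}
  ]
}}

```text
time_s: 31.85
ee_pos: [0.4949, 0.0764, 0.307]
orientation: [[-0.999, 0.044, 0.001], [0.044, 0.999, -0.0], [-0.001, -0.0, -1.0]]
ft_force: [-3.5, -1.6, 11.9]
grip_width: 0.012
gripper_force: 40.0
```

The tool fell short of its target by 0.3 mm and the force rose, so the stud is reaching the floor. One more small step to confirm.

Request:
{"method": "send_rows", "body": {
  "plan": [
    {"x": 0,"y": 0,"z": 0.02,"wx": 0,"wy": 0,"wz": 0,"claw": 0.8},
    {"x": 0,"y": 0,"z": 0.02,"wx": 0,"wy": 0,"wz": 0,"claw": 0.8},
    {"x": 0,"y": 0,"z": 0,"wx": 0,"wy": 0,"wz": 0,"claw": 0.8},
    {"x": 0,"y": 0,"z": 0,"wx": 0,"wy": 0,"wz": 0,"claw": 0.8},
    {"x": 0,"y": 0,"z": 0,"wx": 0,"wy": 0,"wz": 0,"claw": 0.8},
    {"x": 0,"y": 0,"z": 0,"wx": 0,"wy": 0,"wz": 0,"claw": 0.8},
    {"x": 0,"y": 0,"z": 0,"wx": 0,"wy": 0,"wz": 0,"claw": 0.8},
    {"x": 0,"y": 0,"z": 0,"wx": 0,"wy": 0,"wz": 0,"claw": 0.8},
    {"x": 0,"y": 0,"z": 0,"wx": 0,"wy": 0,"wz": 0,"claw": 0.8},
    {"x": 0,"y": 0,"z": 0,"wx": 0,"wy": 0,"wz": 0,"claw": 0.8}
  ]
}}

```text
time_s: 33.1
ee_pos: [0.4948, 0.0765, 0.3069]
orientation: [[-0.999, 0.044, 0.001], [0.044, 0.999, -0.001], [-0.001, -0.001, -1.0]]
ft_force: [-3.9, -2.2, 13.4]
grip_width: 0.0116
gripper_force: 40.0
```

Request:
{"method": "send_rows", "body": {
  "plan": [
    {"x": 0,"y": 0,"z": 0.03,"wx": 0,"wy": 0,"wz": 0,"claw": 0.8},
    {"x": 0,"y": 0,"z": 0.02,"wx": 0,"wy": 0,"wz": 0,"claw": 0.8},
    {"x": 0,"y": 0,"z": 0,"wx": 0,"wy": 0,"wz": 0,"claw": 0.8},
    {"x": 0,"y": 0,"z": 0,"wx": 0,"wy": 0,"wz": 0,"claw": 0.8},
    {"x": 0,"y": 0,"z": 0,"wx": 0,"wy": 0,"wz": 0,"claw": 0.8},
    {"x": 0,"y": 0,"z": 0,"wx": 0,"wy": 0,"wz": 0,"claw": 0.8},
    {"x": 0,"y": 0,"z": 0,"wx": 0,"wy": 0,"wz": 0,"claw": 0.8},
    {"x": 0,"y": 0,"z": 0,"wx": 0,"wy": 0,"wz": 0,"claw": 0.8},
    {"x": 0,"y": 0,"z": 0,"wx": 0,"wy": 0,"wz": 0,"claw": 0.8},
    {"x": 0,"y": 0,"z": 0,"wx": 0,"wy": 0,"wz": 0,"claw": 0.8}
  ]
}}

```text
time_s: 34.35
ee_pos: [0.4948, 0.0766, 0.3069]
orientation: [[-0.999, 0.044, 0.001], [0.044, 0.999, -0.001], [-0.001, -0.001, -1.0]]
ft_force: [-4.8, -2.3, 17.4]
grip_width: 0.012
gripper_force: 40.0
```

The bottom is felt at 17 N with no further travel. I will turn clockwise, in two halves.

Request:
{"method": "send_rows", "body": {
  "plan": [
    {"x": 0,"y": 0,"z": 0,"wx": 0,"wy": 0,"wz": 0.08,"claw": 0.8},
    {"x": 0,"y": 0,"z": 0,"wx": 0,"wy": 0,"wz": 0.08,"claw": 0.8},
    {"x": 0,"y": 0,"z": 0,"wx": 0,"wy": 0,"wz": 0.08,"claw": 0.8},
    {"x": 0,"y": 0,"z": 0,"wx": 0,"wy": 0,"wz": 0.08,"claw": 0.8},
    {"x": 0,"y": 0,"z": 0,"wx": 0,"wy": 0,"wz": 0.08,"claw": 0.8},
    {"x": 0,"y": 0,"z": 0,"wx": 0,"wy": 0,"wz": 0.08,"claw": 0.8},
    {"x": 0,"y": 0,"z": 0,"wx": 0,"wy": 0,"wz": 0,"claw": 0.8},
    {"x": 0,"y": 0,"z": 0,"wx": 0,"wy": 0,"wz": 0,"claw": 0.8},
    {"x": 0,"y": 0,"z": 0,"wx": 0,"wy": 0,"wz": 0,"claw": 0.8},
    {"x": 0,"y": 0,"z": 0,"wx": 0,"wy": 0,"wz": 0,"claw": 0.8}
  ]
}}

```text
time_s: 35.6
ee_pos: [0.4949, 0.0767, 0.3069]
orientation: [[-0.866, 0.5, 0.002], [0.5, 0.866, -0.0], [-0.002, 0.0, -1.0]]
ft_force: [-3.5, 0.2, 16.3]
grip_width: 0.0119
gripper_force: 40.0
```

```bash
python3 -c "
from h import *
s=observe();print(s['ee_pos'],s['ft_force'],s['ft_torque'],s['joint_positions'].round(1))"
```

```text
[0.49490736 0.0767062  0.30687063] [-3.48886606  0.22377413 16.32047889] [-0.28120756  0.97138042 -0.02600004] [  9.9  32.8 -31.6 111.9  25.1  42.   23.4]
```

Turned 0.48 rad with the force steady at 16 N. Turning the rest.

Request:
{"method": "send_rows", "body": {
  "plan": [
    {"x": 0,"y": 0,"z": 0,"wx": 0,"wy": 0,"wz": 0.11,"claw": 0.8},
    {"x": 0,"y": 0,"z": 0,"wx": 0,"wy": 0,"wz": 0.11,"claw": 0.8},
    {"x": 0,"y": 0,"z": 0,"wx": 0,"wy": 0,"wz": 0.11,"claw": 0.8},
    {"x": 0,"y": 0,"z": 0,"wx": 0,"wy": 0,"wz": 0.11,"claw": 0.8},
    {"x": 0,"y": 0,"z": 0,"wx": 0,"wy": 0,"wz": 0.11,"claw": 0.8},
    {"x": 0,"y": 0,"z": 0,"wx": 0,"wy": 0,"wz": 0.11,"claw": 0.8},
    {"x": 0,"y": 0,"z": 0,"wx": 0,"wy": 0,"wz": 0.11,"claw": 0.8},
    {"x": 0,"y": 0,"z": 0,"wx": 0,"wy": 0,"wz": 0.11,"claw": 0.8},
    {"x": 0,"y": 0,"z": 0,"wx": 0,"wy": 0,"wz": 0.11,"claw": 0.8},
    {"x": 0,"y": 0,"z": 0,"wx": 0,"wy": 0,"wz": 0.11,"claw": 0.8}
  ]
}}

```text
time_s: 36.85
ee_pos: [0.4953, 0.0768, 0.3069]
orientation: [[0.056, 0.998, 0.003], [0.998, -0.056, 0.001], [0.001, 0.003, -1.0]]
ft_force: [-3.7, 0.2, 14.6]
grip_width: 0.0117
gripper_force: 40.0
```

```bash
python3 -c "
from h import *
s=observe();print(s['ee_pos'],s['orientation'].round(3).tolist(),s['ft_force'],s['ft_torque'],s['joint_positions'].round(1))"
```

```text
[0.49532008 0.07678971 0.30688929] [[0.056, 0.998, 0.003], [0.998, -0.056, 0.001], [0.001, 0.003, -1.0]] [-3.66800909  0.17605092 14.60647125] [-0.07340752  0.78620736  0.03547523] [ -2.2  30.2 -13.3 112.3  10.7  38.5 -25.4]
```

Turned a full quarter. I will ease up about 4 mm to check that the catch holds.

Request:
{"method": "send_rows", "body": {
  "plan": [
    {"x": 0,"y": 0,"z": -0.05,"wx": 0,"wy": 0,"wz": 0,"claw": 0.8},
    {"x": 0,"y": 0,"z": -0.05,"wx": 0,"wy": 0,"wz": 0,"claw": 0.8},
    {"x": 0,"y": 0,"z": -0.08,"wx": 0,"wy": 0,"wz": 0,"claw": 0.8},
    {"x": 0,"y": 0,"z": -0.08,"wx": 0,"wy": 0,"wz": 0,"claw": 0.8},
    {"x": 0,"y": 0,"z": -0.08,"wx": 0,"wy": 0,"wz": 0,"claw": 0.8},
    {"x": 0,"y": 0,"z": -0.08,"wx": 0,"wy": 0,"wz": 0,"claw": 0.8},
    {"x": 0,"y": 0,"z": -0.05,"wx": 0,"wy": 0,"wz": 0,"claw": 0.8},
    {"x": 0,"y": 0,"z": 0,"wx": 0,"wy": 0,"wz": 0,"claw": 0.8},
    {"x": 0,"y": 0,"z": 0,"wx": 0,"wy": 0,"wz": 0,"claw": 0.8},
    {"x": 0,"y": 0,"z": 0,"wx": 0,"wy": 0,"wz": 0,"claw": 0.8}
  ]
}}

```text
time_s: 38.1
ee_pos: [0.4953, 0.0767, 0.3107]
orientation: [[0.053, 0.999, 0.003], [0.999, -0.053, 0.001], [0.001, 0.003, -1.0]]
ft_force: [-2.1, 0.3, 8.9]
grip_width: 0.0118
gripper_force: 40.0
```

Request:
{"method": "send_rows", "body": {
  "plan": [
    {"x": 0,"y": 0,"z": -0.03,"wx": 0,"wy": 0,"wz": 0,"claw": 0.8},
    {"x": 0,"y": 0,"z": -0.03,"wx": 0,"wy": 0,"wz": 0,"claw": 0.8},
    {"x": 0,"y": 0,"z": -0.03,"wx": 0,"wy": 0,"wz": 0,"claw": 0.8},
    {"x": 0,"y": 0,"z": 0,"wx": 0,"wy": 0,"wz": 0,"claw": 0.8},
    {"x": 0,"y": 0,"z": 0,"wx": 0,"wy": 0,"wz": 0,"claw": 0.8},
    {"x": 0,"y": 0,"z": 0,"wx": 0,"wy": 0,"wz": 0,"claw": 0.8},
    {"x": 0,"y": 0,"z": 0,"wx": 0,"wy": 0,"wz": 0,"claw": 0.8},
    {"x": 0,"y": 0,"z": 0,"wx": 0,"wy": 0,"wz": 0,"claw": 0.8},
    {"x": 0,"y": 0,"z": 0,"wx": 0,"wy": 0,"wz": 0,"claw": 0.8},
    {"x": 0,"y": 0,"z": 0,"wx": 0,"wy": 0,"wz": 0,"claw": 0.8}
  ]
}}

```text
time_s: 39.35
ee_pos: [0.4953, 0.0767, 0.3115]
orientation: [[0.053, 0.999, 0.003], [0.999, -0.053, 0.001], [0.001, 0.002, -1.0]]
ft_force: [-1.3, 0.7, 8.6]
grip_width: 0.0117
gripper_force: 40.0
```

Request:
{"method": "send_rows", "body": {
  "plan": [
    {"x": 0,"y": 0,"z": -0.03,"wx": 0,"wy": 0,"wz": 0,"claw": 0.8},
    {"x": 0,"y": 0,"z": -0.03,"wx": 0,"wy": 0,"wz": 0,"claw": 0.8},
    {"x": 0,"y": 0,"z": -0.03,"wx": 0,"wy": 0,"wz": 0,"claw": 0.8},
    {"x": 0,"y": 0,"z": 0,"wx": 0,"wy": 0,"wz": 0,"claw": 0.8},
    {"x": 0,"y": 0,"z": 0,"wx": 0,"wy": 0,"wz": 0,"claw": 0.8},
    {"x": 0,"y": 0,"z": 0,"wx": 0,"wy": 0,"wz": 0,"claw": 0.8},
    {"x": 0,"y": 0,"z": 0,"wx": 0,"wy": 0,"wz": 0,"claw": 0.8},
    {"x": 0,"y": 0,"z": 0,"wx": 0,"wy": 0,"wz": 0,"claw": 0.8},
    {"x": 0,"y": 0,"z": 0,"wx": 0,"wy": 0,"wz": 0,"claw": 0.8},
    {"x": 0,"y": 0,"z": 0,"wx": 0,"wy": 0,"wz": 0,"claw": 0.8}
  ]
}}

```text
time_s: 40.6
ee_pos: [0.4952, 0.0765, 0.3117]
orientation: [[0.053, 0.999, 0.002], [0.999, -0.053, 0.001], [0.001, 0.002, -1.0]]
ft_force: [3.7, 2.2, 0.2]
grip_width: 0.0115
gripper_force: 40.0
```

```bash
python3 -c "
from h import *
s=observe();print(s['ee_pos'],s['ft_force'],s['ft_torque'])
i=cams.snapshot('wrist');cv2.imwrite('pics/w7.png',i)"
```

```text
[0.49522963 0.07647225 0.31172645] [3.73892416 2.20436838 0.17518937] [ 0.76861551 -0.99452286 -0.05829868]
```

View pics/w7.png

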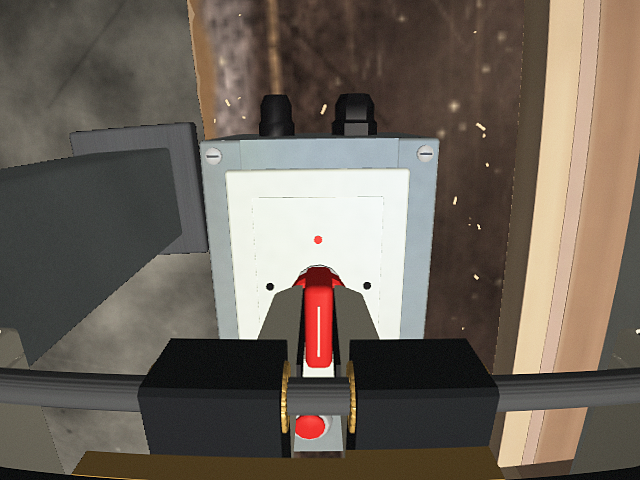

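The wing now lies along the hatch. The stud stopped at 0.3117 m and the force dropped to about 0, so the catch holds. I will open and withdraw upward.

Request:
{"method": "send_rows", "body": {
  "plan": [
    {"x": 0,"y": 0,"z": 0,"wx": 0,"wy": 0,"wz": 0,"claw": 1.6},
    {"x": 0,"y": 0,"z": 0,"wx": 0,"wy": 0,"wz": 0,"claw": 4.5},
    {"x": 0,"y": 0,"z": 0,"wx": 0,"wy": 0,"wz": 0,"claw": 4.5},
    {"x": 0,"y": 0,"z": 0,"wx": 0,"wy": 0,"wz": 0,"claw": 4.5},
    {"x": 0,"y": 0,"z": 0,"wx": 0,"wy": 0,"wz": 0,"claw": 4.5},
    {"x": 0,"y": 0,"z": 0,"wx": 0,"wy": 0,"wz": 0,"claw": 4.5},
    {"x": 0,"y": 0,"z": -1,"wx": 0,"wy": 0,"wz": 0,"claw": 4.5},
    {"x": 0,"y": 0,"z": -2,"wx": 0,"wy": 0,"wz": 0,"claw": 4.5},
    {"x": 0,"y": 0,"z": -3,"wx": 0,"wy": 0,"wz": 0,"claw": 4.5},
    {"x": 0,"y": 0,"z": -3,"wx": 0,"wy": 0,"wz": 0,"claw": 4.5}
  ]
}}

```text
time_s: 41.9
ee_pos: [0.4948, 0.0761, 0.4031]
orientation: [[0.053, 0.999, 0.0], [0.999, -0.053, 0.0], [0.0, 0.0, -1.0]]
ft_force: [1.0, 0.0, -1.1]
grip_width: 0.0448
gripper_force: 0.0
```

```bash
python3 -c "
from h import *
s=observe();print(s['time_s'],s['ee_pos'],s['ft_force'],s['grip_width'])
p=cams.camera_params('wrist');i=cams.snapshot('wrist');cv2.imwrite('pics/w8.png',i)
h=hsv(i);m=((h[...,1]<20)&(h[...,2]>225)).astype(np.uint8)*255
for c in blobs(m,(0,0,640,480),2000)[:1]:
  for z in(.104,):print('flange',rect(p,c,z),cv2.boundingRect(c))
for c in blobs(red(i),(0,0,640,480),60):print('red',rect(p,c,.15),cv2.boundingRect(c))
"
```

```text
41.9 [0.49477786 0.07609428 0.40309226] [ 0.95269346  0.02067698 -1.10744625] 0.044825619697439124
flange [495.2  75.7 123.2  90.7  87.4] (256, 154, 126, 155)
red [495.2  79.4  43.   24.4  87. ] (300, 219, 39, 64)
red [486.7  10.2  13.9  15.5 177. ] (301, 336, 23, 18)
```

View pics/w8.png

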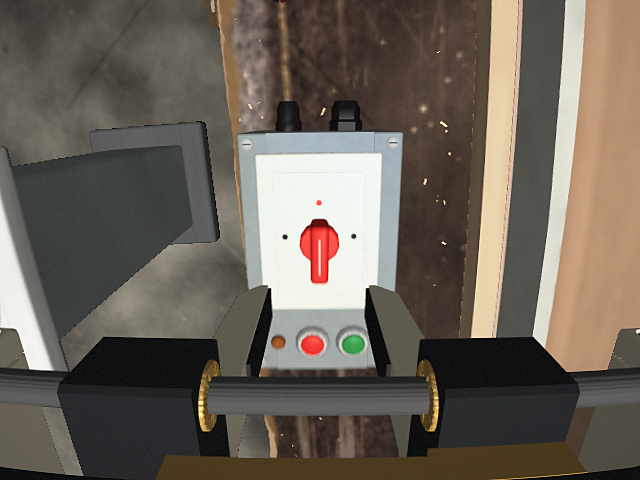

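The hatch is home at (318,232), centred and flat. The wing lies along it and stays down, and the gripper is clear. Handing in.

```bash
python3 -c "
from cell import manip;print(manip.sign_off())"
```

```text
the job is handed in; nothing more can be done
None
```

The hatch is seated home in the starter box. I pressed its knob to the bottom at about 17 N and turned it a quarter clockwise; the cam caught, I let go and backed the gripper clear, and handed the job in at about 42 s.

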